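# Refit a box lid: line up the hinge and hold it for the pin

### The job

The open white counter-top box needs its lid back: from the drying rack take the wider lid, the one with a single hinge barrel in the middle of its lower edge, and lower it, standing upright, between the two hinge knuckles on the back of the box until the barrel is fully down in the V-notch and its hole lines up with theirs. If the captive hinge pin reaches into the gap between the knuckles, first draw it back by its upright tab until the gap is clear, and leave it there. Finish while still gripping the lid upright and lined up, so that a colleague could push the pin through, and leave the narrower lid, the mug and the jar alone.

Things in the scene. Friction and masses are not known exactly. Their poses are not given: they have to be found in the camera images.
- lid_grip (a point): Wider lid: white panel 8 mm thick (x), 130 wide (y), 92 high, upright in either rack slot; 0.1 to 0.3 kg; same front and back. Point: middle of the grip rib on its top edge, rib 16 mm thick (x), 60 wide (y), 26 high; lid's top 13 mm above the point, barrel centre 95 mm straight below. z up, y along the barrel.
- lid_barrel (a point): Centre of that lid's hinge barrel: steel tube 18 mm diameter, 24 mm long along its y, with chamfered ends, on an 8 mm thick neck that joins it to the panel; the panel's lower edge is 16 mm above this point.
- other_grip (a point): The narrower lid, to be left alone: same make and height but 96 mm wide with two barrels; it stands in the other slot, 70 mm from the wider lid along the lids' x. This point is the middle of its grip rib (same rib size).
- rack: Fixed grey drying rack, base 150 x 120 x 12 mm, origin under its centre, z up. Slots at x = +-35 mm, each of four 6 mm steel posts (y = +-40 mm, both sides of the panel, 3 mm total slack), tops 75 mm above the work surface. The barrel rests on the base; a lid lifted straight up 70 mm is clear.
- seat (a point): Where the barrel centre belongs: on the fixed hinge axis (this y), mid-gap, 130 mm above the work surface; z up. Fixed steel knuckles, 18 mm diameter, at y = -45 to -15 and +15 to +37 mm: gap 30 mm. In the gap a steel V-notch (sides 30 degrees from vertical, lips 3 mm above the axis, 24 mm apart) catches the barrel and stops it when its centre is here.
- box: The fixed open white box, origin under its centre, z up: about 180 mm along x, 280 along y, rim 100 mm high, back edge (with the hinge) at +x. The seat is at x = 85, y = 30 mm.
- pin (a joint): Travel of the captive hinge pin (7 mm steel rod on the hinge axis), m. 0: its tip is at seat y = +14 mm, right across the gap; 0.05: fully drawn back, end stop. Grows as the tab is drawn to seat -y. Tip y = 0.014 - value, so the gap is clear above 0.029. Stays where left; slides at about 1.5 N.
- pin_tab (a point): Middle of the free upper part of the upright steel tab on the pin's outer end: 12 mm thick along y, 22 mm along x, top 15 mm above this point, hinge axis 28 mm below. At seat y = -(95 mm + pin travel). Axes as the seat. Free on all sides above the hinge axis.
- mug_mid (a point): White mug, 80 mm wide, 95 mm high, bystander; its centre half-way up.
- jar_mid (a point): Glass jar with steel cap, 70 mm wide, 110 mm high, bystander; its centre half-way up.

How it is judged:
By the outcome, as a careful person would: the job done as asked, in the order asked, and still so for the second after the job is handed in, while the arm keeps its last pose, push and grip.
It also fails if it takes over 50 s, if anything falls off the work surface, if the arm or the gripper's body presses on something with over 40 N, if the wrist force passes 120 N, or if a joint passes its speed limit or range.

### The arm

A 7-joint arm with a two-finger parallel gripper is mounted at the origin on the work surface. World frame = base frame: x ahead of the robot, y to its left, z up, the work surface at z = 0. Lengths are in m, angles in rad, forces in N, time in s.
With the tool pointing down it reaches from about 0.35 to 0.9 m from the base axis. Payload 19.9 kg.
Tool frame: the origin (TCP) lies between the finger pads; the fingertips stand 19 mm ahead of it and the grasp point (between the pads) is the TCP; z points along the fingers, y is the direction in which the jaws open and shut (so a half turn about z gives the same grasp; the last joint's range is limited). The gripper opens to 94 mm and grips with 3 to 60 N. Pads are 16 mm wide; open, the fingers measure 119 mm over their backs; the gripper's body (75 mm by 177 mm) begins 78 mm behind the grasp point.
Start: joints at [1.296, 0.417, -0.01, 1.614, 0.005, 1.111, -0.053], TCP at [0.144, -0.608, 0.224] pointing down, gripper open.
Joint ranges: [-2.81, 2.81], [-0.39, 2.02], [-1.27, 1.25], [0.06, 2.57], [-1.19, 4.33], [0.19, 2], [-2.82, 2.82]. Speed limits (rad/s): [1.89, 1.89, 2.39, 2.39, 3.01, 3.01, 3.01].

### API

Orientations are given as a 3x3 rotation matrix whose columns are the frame's x, y, z axes.
In Python, from rig import robot gives the robot as it stands. Calls block until the motion is done:
- robot.move_ptp(position, orientation): joint-space move of the TCP to a pose.
- robot.move_linear(position, velocity=0.15, frame=None, threshold=None): straight line of the TCP; frame=None keeps the orientation; velocity is the mean speed in m/s. With threshold (N) it stops when the force on the tool has changed by that much, and returns True; else False.
- robot.goto_joints(angles): joint-space move.
- robot.gripper_to(opening): finger opening in m; the grip force is fixed at half the most; returns when the fingers have stopped.
- robot.pause(seconds).
- robot.ik(position, orientation): joint angles nearest the present ones, or None.
- robot.get_state(): the state.
- robot.grab_frame(name): name is "scene" or "top"; returns the picture (420x560x3 uint8, red, green, blue); there is no depth.
- robot.camera_info(name): a dict with "fx", "fy", "cx", "cy" (pixels), "rvec" (rotation vector, rad) and "tvec" (3), from world to camera coordinates, as OpenCV has them. Camera axes: x right, y down, z forward; pixel columns grow to the right and rows downward; lengths in m; the calibration is good to about 2 mm. A picture is of the moment at which its call begins. camera_info takes no time and is no camera call.
A pose or a line that the arm cannot do raises robot.PlanningError and nothing moves.
- robot.sign_off(): hands the job in, once; it reports no verdict.
The state is a dict: "time": time; "qpos": joint angles; "joint_vel": joint speeds; "effort": joint torques, N m; "ee_pos": TCP position; "tool_rot": TCP orientation; "force": force on the tool from outside, world axes, zero at the start; "moment": the same for the moment, N m; "opening": finger opening in m.
Only numpy, scipy, OpenCV 4.12 (cv2) and the standard library are available. Lean on these libraries where they do the work, as an engineer would, in place of code of your own. Each camera call takes 0.05 s, during which the arm holds its last target.

## Working session

There is one attempt and no reset: what is moved stays moved. The work goes in short steps, each a Python script; the robot and the scene stay as the last script left them, time stands still between calls to the robot, and variables do not carry over. Pictures are saved under pics/ and viewed, and the job is handed in when it is done.

```bash
ls; mkdir -p pics; python3 - <<'E'
from rig import robot
import cv2,numpy as np
s=robot.get_state();print(s['time'],s['ee_pos'],s['opening'],s['force'])
print(s['tool_rot'])
for n in("scene","top"):
    f=robot.grab_frame(n);cv2.imwrite(f"pics/{n}0.png",f[:,:,::-1]);print(robot.camera_info(n))
E
```

```text
pics
0.0 [ 0.14407166 -0.60778271  0.22382702] 0.09413050640171401 [ 0.28163599 -0.02300085  0.6354652 ]
[[ 9.73033231e-01  2.30664631e-01 -4.00334143e-04]
 [ 2.30664949e-01 -9.73032510e-01  1.18947296e-03]
 [-1.15168795e-04 -1.24973977e-03 -9.99999212e-01]]
{'fx': 540.8741270496777, 'fy': 540.8741270496777, 'cx': 282.239257504921, 'cy': 207.3440368271381, 'rvec': array([ 1.9385124 ,  1.54848577, -0.63604277]), 'tvec': array([-0.14952271, -0.36464154,  1.68888184])}
{'fx': 382.8062778375984, 'fy': 382.8062778375984, 'cx': 279.28443408072593, 'cy': 212.85272533843272, 'rvec': array([ 2.11150493, -2.16920905,  0.17690943]), 'tvec': array([0.04788875, 0.64000821, 0.82402058])}
```

View pics/scene0.png

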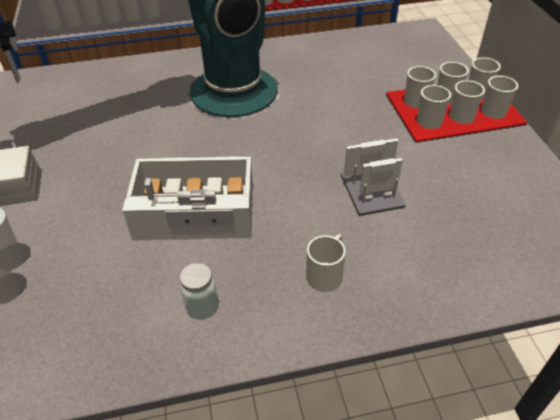

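View pics/top0.png

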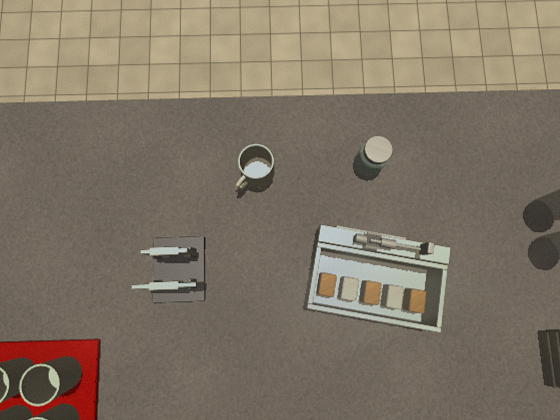

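The scene view shows the box at about (190,195), the rack at (375,180), the mug at (326,262) and the jar at (198,290). The top view shows the hinge hardware at (390,243), the tab at about (427,249) and the lids' ribs at (168,251) and (165,286). I'll enlarge these areas.

```bash
python3 - <<'E'
import cv2,numpy as np
t=cv2.imread('pics/top0.png');s=cv2.imread('pics/scene0.png')
def c(im,x0,y0,x1,y1,k,n):cv2.imwrite('pics/'+n,cv2.resize(im[y0:y1,x0:x1],None,fx=k,fy=k,interpolation=cv2.INTER_CUBIC))
c(t,300,215,460,335,5,'t_box.png');c(t,120,220,220,310,7,'t_rack.png')
c(s,120,150,260,240,5.7,'s_box.png');c(s,335,130,415,220,6.6,'s_rack.png')
E
cat > h.py <<'E'
from rig import robot
import cv2,numpy as np
def cam(n):
    i=robot.camera_info(n);K=np.array([[i['fx'],0,i['cx']],[0,i['fy'],i['cy']],[0,0,1.]])
    return K,cv2.Rodrigues(i['rvec'])[0],i['tvec'],i['rvec']
def ray(n,u,v):
    K,R,t,_=cam(n);d=R.T@np.linalg.inv(K)@np.array([u,v,1.]);return -R.T@t,d
def onz(n,u,v,z):
    c,d=ray(n,u,v);return c+d*(z-c[2])/d[2]
def tri(a,b):  # pixel in scene, pixel in top
    P=[];
    for n in("scene","top"):
        K,R,t,_=cam(n);P.append(K@np.c_[R,t])
    X=cv2.triangulatePoints(P[0],P[1],np.array(a,float).reshape(2,1),np.array(b,float).reshape(2,1))[:,0];return X[:3]/X[3]
def proj(n,X):
    K,R,t,rv=cam(n);return cv2.projectPoints(np.array(X,float).reshape(-1,3),rv,np.array(t),K,None)[0][:,0]
E
```

```text
(no output)
```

View pics/t_box.png

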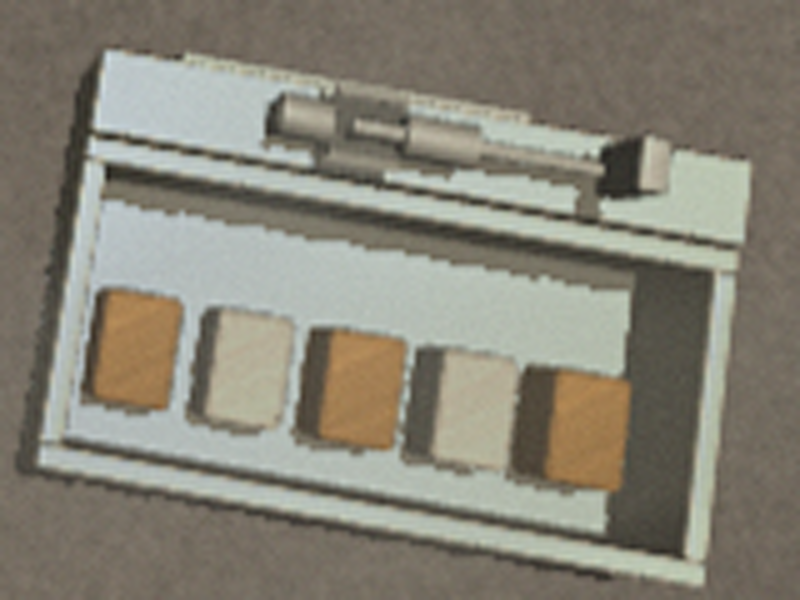

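View pics/t_rack.png

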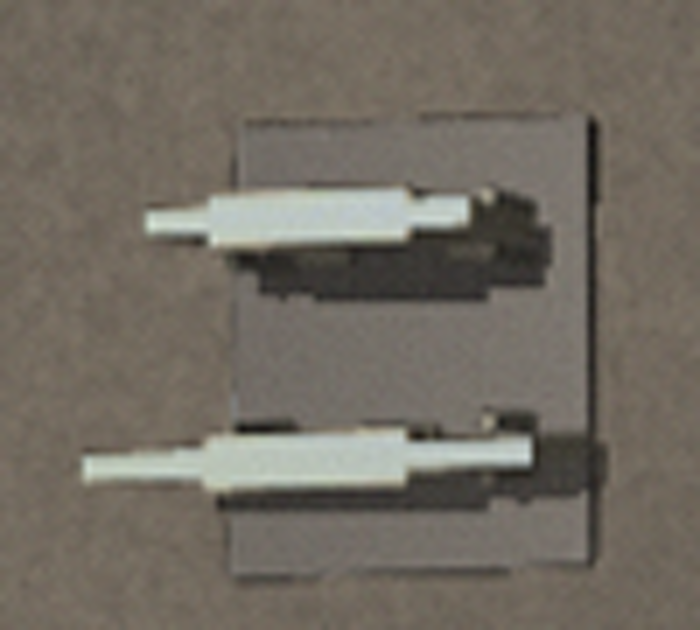

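View pics/s_box.png

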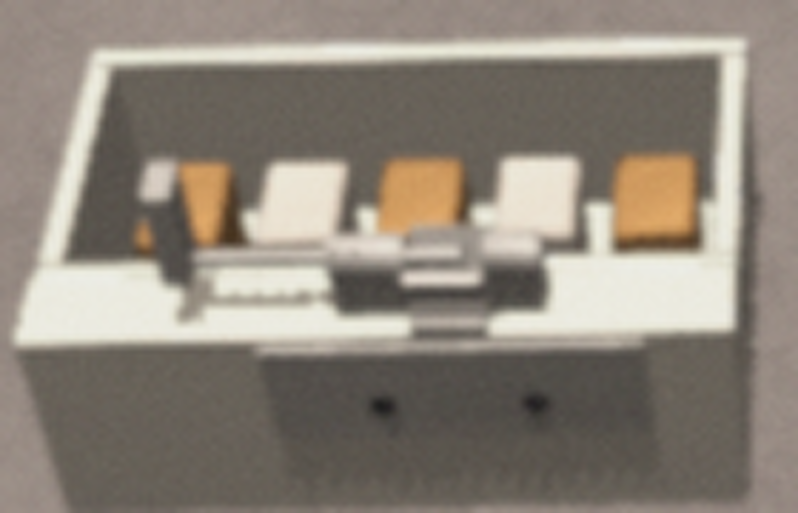

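View pics/s_rack.png

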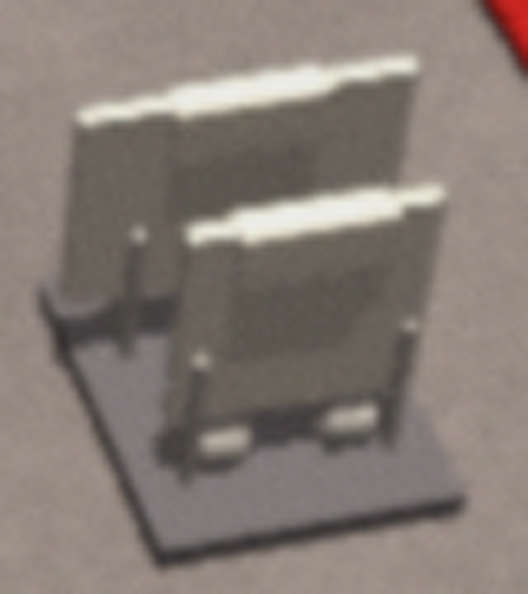

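```bash
python3 - <<'E'
from h import *
np.set_printoptions(precision=4,suppress=True)
C=lambda x,y,k,a,b:((x+.5)/k-.5+a,(y+.5)/k-.5+b)
tb=lambda x,y:C(x,y,5,300,215); tr=lambda x,y:C(x,y,7,120,220)
sb=lambda x,y:C(x,y,5.7,120,150); sr=lambda x,y:C(x,y,6.6,335,130)
print('box corners top z.1');
for p in[(105,50),(750,160),(705,580),(40,465)]:print(onz('top',*tb(*p),.1))
print('box corners scene z.1')
for p in[(738,330),(18,345),(95,50),(745,40)]:print(onz('scene',*sb(*p),.1))
print('knuckle/pin axis top z.13')
for p in[(275,113),(335,120),(410,138),(480,148),(600,168)]:print(onz('top',*tb(*p),.13))
print('tab top (z.173)'); print(onz('top',*tb(655,165),.173)); print('scene',onz('scene',*sb(158,180),.173)); print(tri(sb(158,180),tb(655,165)))
print('wide lid top z.129')
for p in[(82,468),(205,460),(407,458),(532,450)]:print(onz('top',*tr(*p),.129))
for p in[(80,117),(172,97),(335,76),(418,65)]:print(onz('scene',*sr(*p),.129))
print('narrow')
for p in[(147,222),(208,220),(408,216),(468,211)]:print(onz('top',*tr(*p),.129))
for p in[(190,235),(240,228),(400,205),(443,193)]:print(onz('scene',*sr(*p),.129))
print('rack corners z.012')
for p in[(240,122),(590,118),(592,565),(235,575)]:print(onz('top',*tr(*p),.012))
print('mug',onz('top',256,160,.095),'jar',onz('top',378,149,.11))
E
```

```text
box corners top z.1
[ 0.6053 -0.057   0.1   ]
[ 0.5507 -0.3296  0.1   ]
[ 0.379  -0.2942  0.1   ]
[ 0.4326 -0.0223  0.1   ]
box corners scene z.1
[ 0.6037 -0.0542  0.1   ]
[ 0.5476 -0.3289  0.1   ]
[ 0.3773 -0.2938  0.1   ]
[ 0.4352 -0.0214  0.1   ]
knuckle/pin axis top z.13
[ 0.5735 -0.1223  0.13  ]
[ 0.57   -0.1469  0.13  ]
[ 0.5617 -0.1772  0.13  ]
[ 0.5568 -0.2057  0.13  ]
[ 0.5473 -0.2543  0.13  ]
tab top (z.173)
[ 0.5454 -0.2598  0.173 ]
scene [ 0.5468 -0.2609  0.173 ]
[ 0.5454 -0.2609  0.1716]
wide lid top z.129
[0.4863 0.3335 0.129 ]
[0.4877 0.2982 0.129 ]
[0.4866 0.24   0.129 ]
[0.4879 0.2041 0.129 ]
[0.4885 0.205  0.129 ]
[0.4855 0.2408 0.129 ]
[0.4879 0.3025 0.129 ]
[0.4889 0.3342 0.129 ]
narrow
[0.5565 0.3169 0.129 ]
[0.5566 0.2991 0.129 ]
[0.5562 0.2408 0.129 ]
[0.5572 0.2233 0.129 ]
[0.5586 0.2234 0.129 ]
[0.5591 0.2416 0.129 ]
[0.5605 0.3003 0.129 ]
[0.558  0.3173 0.129 ]
rack corners z.012
[0.5975 0.3282 0.012 ]
[0.5957 0.2102 0.012 ]
[0.4481 0.2089 0.012 ]
[0.4481 0.3262 0.012 ]
mug [0.7542 0.0794 0.095 ] jar [ 0.7675 -0.189   0.11  ]
```

```bash
python3 - <<'E'
from h import *
np.set_printoptions(precision=4,suppress=True)
C=lambda x,y,k,a,b:((x+.5)/k-.5+a,(y+.5)/k-.5+b)
tb=lambda x,y:C(x,y,5,300,215)
sb=lambda x,y:C(x,y,5.7,120,150)
for p in[(328,250),(400,250),(485,247),(545,247),(195,257)]:print(onz('scene',*sb(*p),.13))
for a,b in[((328,250),(480,148)),((545,247),(275,113)),((195,257),(600,168))]:print(tri(sb(*a),tb(*b)))
# hypotheses
for X in([.566,-.162],[.581,-.163]):
    y=np.array([.1987,.9801]);S=np.array(X)
    P=[[*(S+y*d),.13] for d in(-.045,-.015,.015,.037)]+[[*(S-y*.1005),.173]]
    for n,o,k in(('top',(300,215),5),('scene',(120,150),5.7)):print(X,n,((proj(n,P)-o)*k).round().tolist())
E
```

```text
[ 0.554  -0.2045  0.13  ]
[ 0.5604 -0.1773  0.13  ]
[ 0.5663 -0.1451  0.13  ]
[ 0.5716 -0.1224  0.13  ]
[ 0.546 -0.255  0.13 ]
[ 0.5567 -0.2045  0.1327]
[ 0.5733 -0.1223  0.1316]
[ 0.5472 -0.2546  0.1309]
[0.566, -0.162] top [[479.0, 145.0], [407.0, 133.0], [334.0, 120.0], [281.0, 111.0], [655.0, 161.0]]
[0.566, -0.162] scene [[322.0, 254.0], [400.0, 252.0], [478.0, 250.0], [535.0, 249.0], [157.0, 176.0]]
[0.581, -0.163] top [[479.0, 109.0], [406.0, 96.0], [334.0, 84.0], [282.0, 75.0], [654.0, 123.0]]
[0.581, -0.163] scene [[323.0, 281.0], [401.0, 280.0], [480.0, 278.0], [537.0, 277.0], [156.0, 203.0]]
```

```bash
cat >> h.py <<'E'
np.set_printoptions(precision=4,suppress=True)
YAW=-0.2
SX=np.array([np.cos(YAW),np.sin(YAW),0]);SY=np.array([-np.sin(YAW),np.cos(YAW),0])
SEAT=np.array([.5648,-.1607,.13])
def down(y):
    y=np.array(y,float);y/=np.linalg.norm(y);z=np.array([0,0,-1.]);return np.c_[np.cross(y,z),y,z]
def st(m=''):
    s=robot.get_state();print(m,round(s['time'],2),s['ee_pos'],s['force'],round(s['opening'],4));return s
def snap(n,name,box=None,k=1):
    f=robot.grab_frame(n)[:,:,::-1]
    if box:x0,y0,x1,y1=box;f=cv2.resize(f[y0:y1,x0:x1],None,fx=k,fy=k,interpolation=cv2.INTER_CUBIC)
    cv2.imwrite('pics/'+name,f)
E
python3 - <<'E'
from h import *
tab=np.array([.5458,-.2602,.160])
for y in(-SY,SY):print('tab',robot.ik(tab,down(y)))
for y in(SX,-SX):print('seat',robot.ik(SEAT+[0,0,.18],down(y)),robot.ik(SEAT+[0,0,.095],down(y)))
for y in([1,0,0],[-1,0,0]):print('lid',robot.ik([.4873,.2694,.117],down(y)),robot.ik([.4873,.2694,.31],down(y)))
robot.move_ptp(tab+[0,0,.09],down(-SY));robot.gripper_to(.045)
robot.move_linear(tab,velocity=.12,threshold=8);st('down')
snap('scene','s1.png',(100,120,280,255),4.4);snap('top','t1.png',(300,200,470,320),4.7)
E
```

```text
tab [ 0.5425  0.4552 -0.1936  1.7216  0.1024  0.9746 -1.4603]
tab [ 0.8772  0.5279 -0.6479  1.7097  0.3632  1.027   1.4748]
seat [ 0.6879  0.3339 -0.5927  1.5886  0.1924  1.278  -0.135 ] [ 0.6836  0.4074 -0.5919  1.6948  0.2487  1.1154 -0.1807]
seat [-0.5619  0.4563  1.0857  1.6295 -0.4152  1.3101 -2.7505] [-0.5491  0.5646  1.085   1.7355 -0.5383  1.1757 -2.6525]
lid [ 0.0749  0.5622 -0.8237  1.8579  0.5042  0.9435 -0.9786] [ 0.3648  0.4854 -1.2546  1.6509  0.4714  1.3537 -0.961 ]
lid [ 0.2389  0.6911 -1.0854  1.8534  0.7092  1.0467  2.0043] [ 0.2746  0.4004 -1.0829  1.6529  0.3644  1.3102  2.2703]
down 3.82 [ 0.5462 -0.2603  0.1607] [ 0.1907 -0.0563 -0.0461] 0.0447
```

View pics/s1.png

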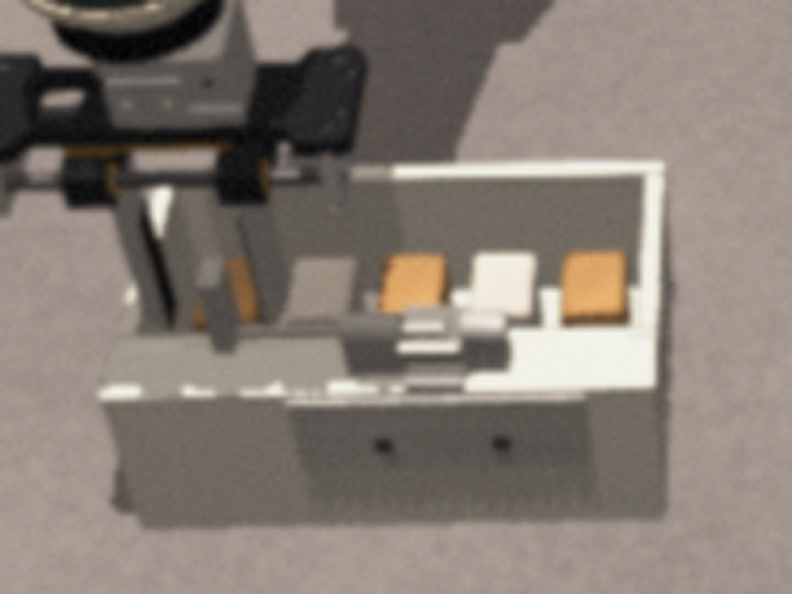

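View pics/t1.png

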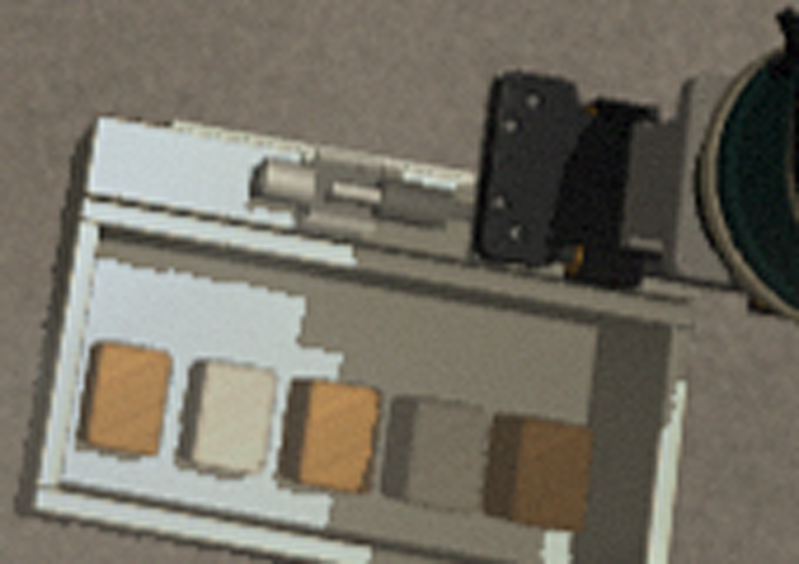

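The tab, at about (215,300) in the scene crop, lies between the two fingers at about (160,280) and (262,250). I'll grip it and draw the pin back.

```bash
python3 - <<'E'
from h import *
robot.gripper_to(0.0);s=st('grip')
p=np.array(s['ee_pos'])
r=robot.move_linear(p-SY*.038,velocity=.06,threshold=20);print(r);st('drawn')
robot.gripper_to(.045)
robot.move_linear(np.array(robot.get_state()['ee_pos'])+[0,0,.1],velocity=.2);st('up')
snap('scene','s2.png',(100,120,280,255),4.4)
E
```

```text
grip 4.53 [ 0.5458 -0.2602  0.1601] [-0.5768  0.166   0.2692] 0.012
False
drawn 5.31 [ 0.5381 -0.2976  0.16  ] [-1.9946 -0.5134  1.4018] 0.0118
up 6.65 [ 0.5379 -0.2973  0.2591] [-1.2242 -0.2261 -0.9465] 0.0448
```

View pics/s2.png

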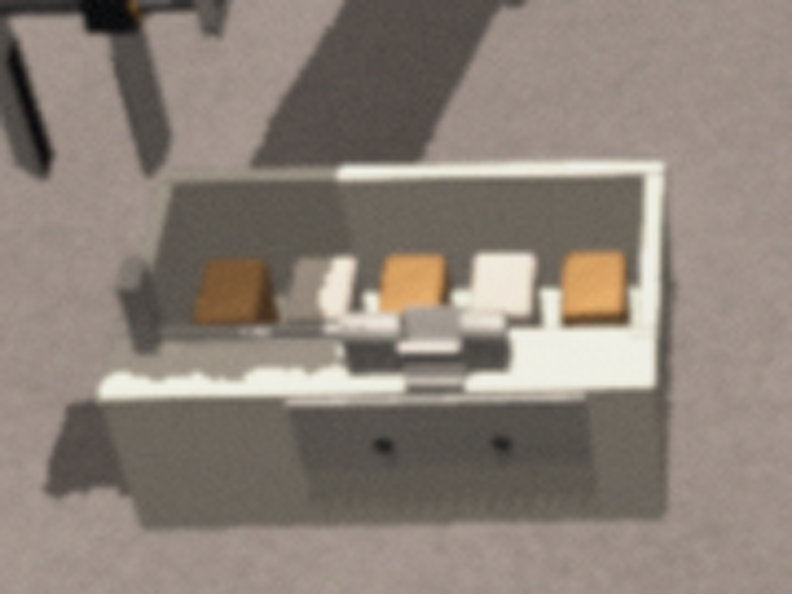

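The pin is gone from the gap (430,325) and the tab has moved to (140,305). Next is the wider lid.

```bash
python3 - <<'E'
from h import *
g=np.array([.4873,.2694,.117]);R=down([1,0,0])
robot.move_ptp(g+[0,0,.10],R);st('above');print(robot.get_state()['qpos'])
print(robot.move_linear(g,velocity=.12,threshold=8));st('down')
snap('scene','s3.png',(320,100,430,220),5);snap('top','t3.png',(120,220,220,310),7)
E
```

```text
above 8.75 [0.488  0.2684 0.2169] [ 0.0252  0.0961 -0.2976] 0.0447
[ 0.1555  0.4451 -0.9163  1.771   0.3896  1.1195 -0.8903]
False
down 9.73 [0.4876 0.2697 0.1177] [-0.7503 -0.5927  0.4795] 0.0449
```

View pics/s3.png

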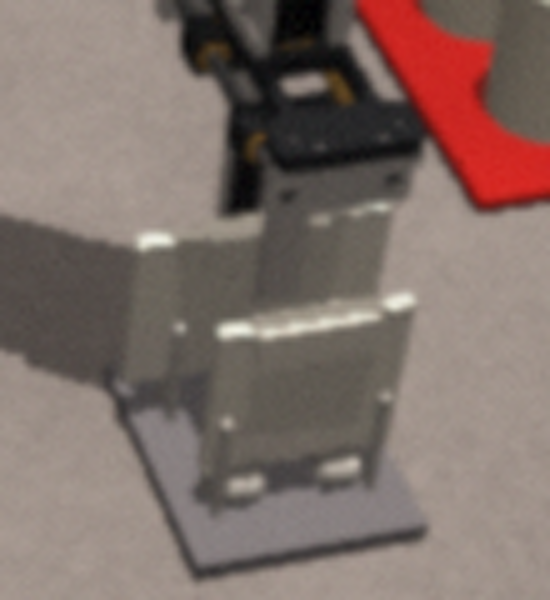

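The fingers straddle the wider lid's rib, with the front finger at about (290,240) in the crop, clear of the narrow lid. I'll grip and lift.

```bash
python3 - <<'E'
from h import *
robot.gripper_to(0.0);s=st('grip')
p=np.array(s['ee_pos'])
robot.move_linear(p+[0,0,.02],velocity=.06);st('20')
robot.move_linear(p+[0,0,.20],velocity=.15);s=st('up');print(s['qpos'],s['moment'])
snap('scene','s4.png',(300,20,440,220),3);snap('top','t4.png',(60,180,260,330),4)
for z in(.17,.14,.095):print(robot.ik(SEAT+[0,0,z],down(SX)))
E
```

```text
grip 10.39 [0.4873 0.2694 0.117 ] [ 0.707  -0.1335  1.4851] 0.0158
20 10.88 [0.4875 0.2693 0.1373] [-0.0667  0.0055 -1.854 ] 0.0159
up 12.22 [0.4871 0.2692 0.3163] [ 0.038  -0.3277 -1.7575] 0.0159
[ 0.2029  0.3522 -0.9673  1.6455  0.2985  1.3034 -0.8159] [-0.0302 -0.0794  0.0085]
[ 0.9365  0.4339 -0.9558  1.595   0.3641  1.3031 -0.2732]
[ 0.9276  0.4583 -0.9436  1.6349  0.3873  1.2487 -0.2918]
[ 0.9113  0.5015 -0.9235  1.6877  0.4296  1.1699 -0.3248]
```

View pics/s4.png

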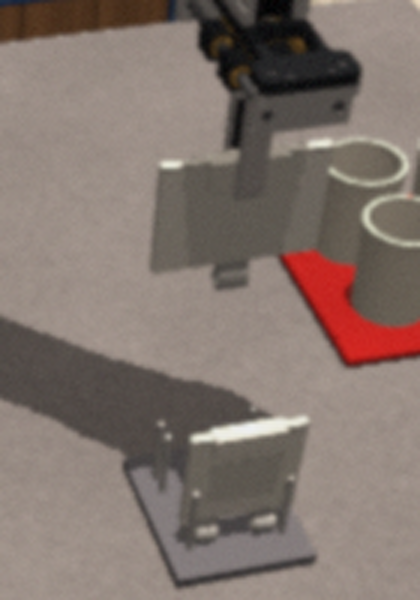

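View pics/t4.png

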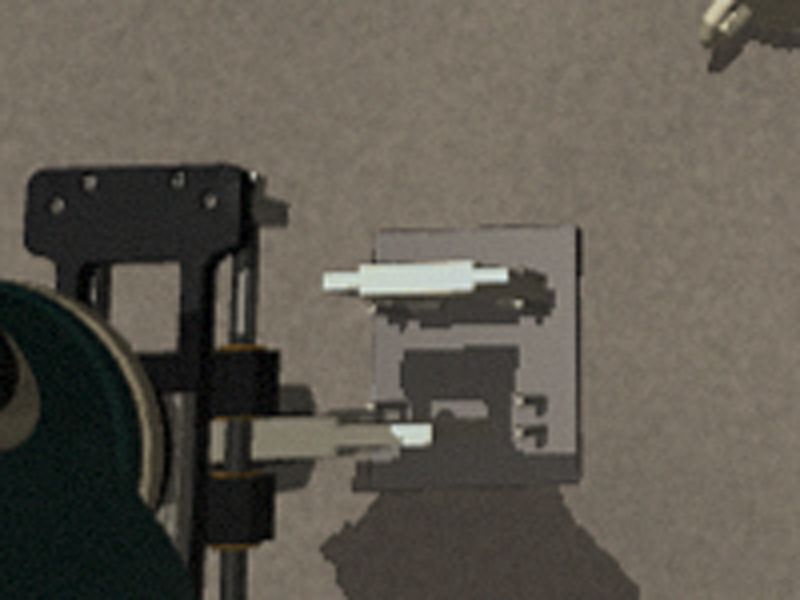

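```bash
python3 - <<'E'
from h import *
C=lambda x,y:((x+.5)/3-.5+300,(y+.5)/3-.5+20)
def onx(p,x):
    c,d=ray('scene',*C(*p));return c+d*(x-c[0])/d[0]
for n,p,x in[('barrel',(231,275),.496),('bl',(218,274),.494),('br',(247,270),.494),('TL',(159,163),.491),('TR',(330,143),.491),('BL',(152,271),.491),('BR',(318,248),.491)]:print(n,onx(p,x))
E
```

```text
barrel [0.496  0.2658 0.2289]
bl [0.494  0.2561 0.2301]
br [0.494  0.2791 0.2298]
TL [0.491  0.202  0.3327]
TR [0.491  0.3302 0.3299]
BL [0.491  0.2043 0.2395]
BR [0.491  0.3358 0.2384]
```

```bash
python3 - <<'E'
from h import *
robot.move_ptp(SEAT+[0,0,.185],down(SX));st()
robot.move_linear(SEAT+[0,0,.095+.032],velocity=.08,threshold=8);robot.pause(.3);s=st('above');print(s['tool_rot'],s['qpos'])
snap('scene','s5.png',(110,90,270,210),5);snap('top','t5.png',(300,150,460,270),5)
E
```

```text
13.93 [ 0.5651 -0.1592  0.3152] [ 0.1533  0.7858 -1.7386] 0.0157
above 15.11 [ 0.5649 -0.1607  0.2572] [-0.5094 -0.9422 -1.3677] 0.0158
[[ 0.1987  0.9801  0.0004]
 [ 0.9801 -0.1987 -0.0002]
 [-0.0001  0.0004 -1.    ]] [ 0.9228  0.4694 -0.9373  1.6508  0.3981  1.2254 -0.3004]
```

View pics/s5.png

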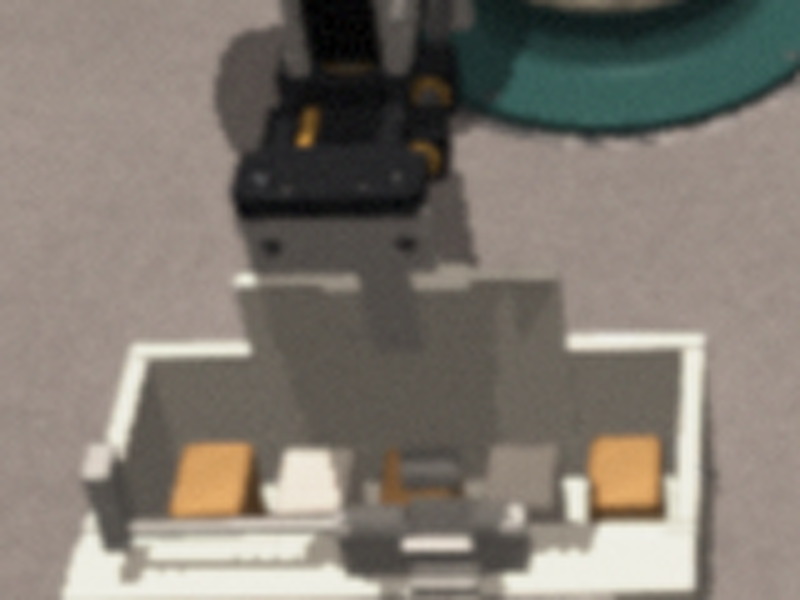

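View pics/t5.png

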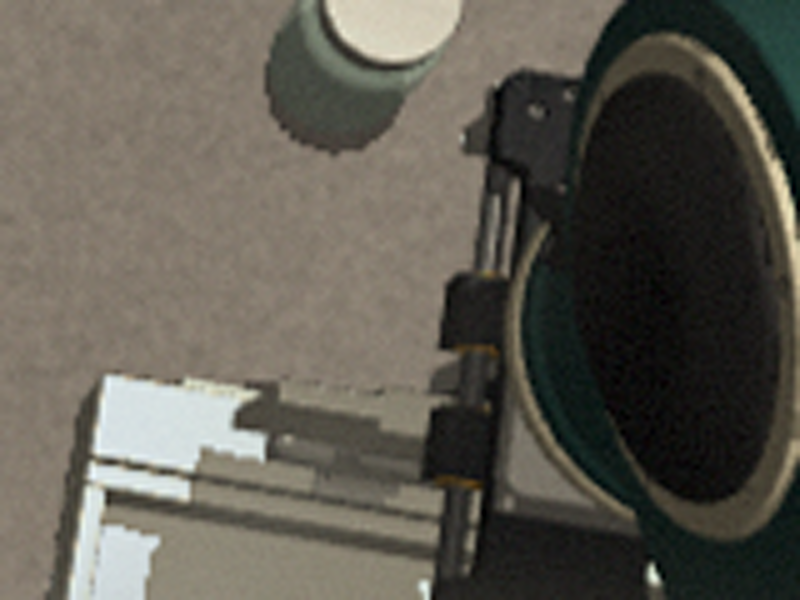

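```bash
python3 - <<'E'
from h import *
k=5;o=(110,90)
for z in(.162,.13):
  P=[[*(SEAT[:2]+SY[:2]*d+SX[:2]*e),z] for d,e in((0,0),(-.012,0),(.012,0),(-.015,0),(.015,0),(0,.01))]
  print(z,((proj('scene',P)-o+.5)*k-.5).round(1).tolist())
C=lambda x,y:((x+.5)/k-.5+o[0],(y+.5)/k-.5+o[1])
print(onz('scene',*C(430,466),.162+.005))
print(onz('scene',*C(437,505),.13))
E
```

```text
0.162 [[430.2, 467.5], [402.4, 468.1], [458.0, 466.9], [395.4, 468.2], [465.0, 466.7], [428.0, 483.6]]
0.13 [[439.6, 520.0], [412.3, 520.6], [466.9, 519.5], [405.5, 520.8], [473.7, 519.3], [437.5, 536.2]]
[ 0.5692 -0.1606  0.167 ]
[ 0.5551 -0.1608  0.13  ]
```

```bash
python3 - <<'E'
from h import *
f=cv2.imread('pics/s5.png')
c=f[420:600,320:560];cv2.imwrite('pics/s5z.png',cv2.resize(cv2.convertScaleAbs(c,alpha=1.3,beta=10),None,fx=3.2,fy=3.2,interpolation=cv2.INTER_CUBIC))
E
```

```text
(no output)
```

View pics/s5z.png

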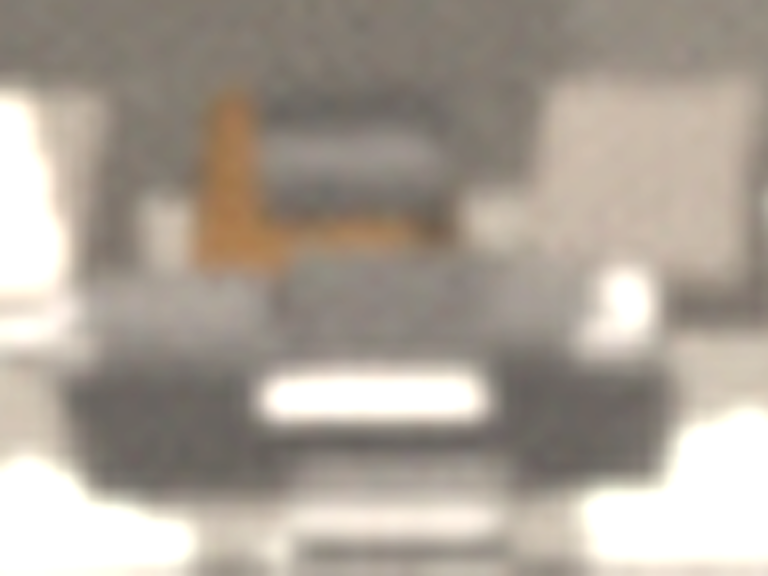

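The barrel's middle (column 429.7) falls where it should for a lid centred over the gap (430.2). The lip's centre (436.7) also matches its prediction (about 436), so y is aligned to within about 0.5 mm. I'll lower it with force guarding.

```bash
python3 - <<'E'
from h import *
hit=robot.move_linear(SEAT+[0,0,.095+.012],velocity=.05,threshold=8);st(hit)
for dz in(.006,.003,0,-.002):
    hit=robot.move_linear(SEAT+[0,0,.095+dz],velocity=.02,threshold=12);s=st((dz,hit));print(s['moment'])
    if hit:break
snap('scene','s6.png',(110,90,270,210),5)
E
```

```text
False 15.76 [ 0.5648 -0.1607  0.2369] [ 0.2096 -0.0804 -1.2813] 0.0159
(0.006, False) 16.21 [ 0.5648 -0.1607  0.231 ] [-0.508   0.1151 -1.1923] 0.0159
[-0.1285 -0.0768 -0.0154]
(0.003, False) 16.51 [ 0.5651 -0.1607  0.2281] [ 2.4066  0.254  -1.1904] 0.0159
[-0.1925 -0.9629 -0.0219]
(0, True) 16.74 [ 0.5661 -0.1609  0.2258] [ 2.2174 -0.4294  4.4545] 0.016
[-0.11   -0.6275 -0.0192]
```

View pics/s6.png

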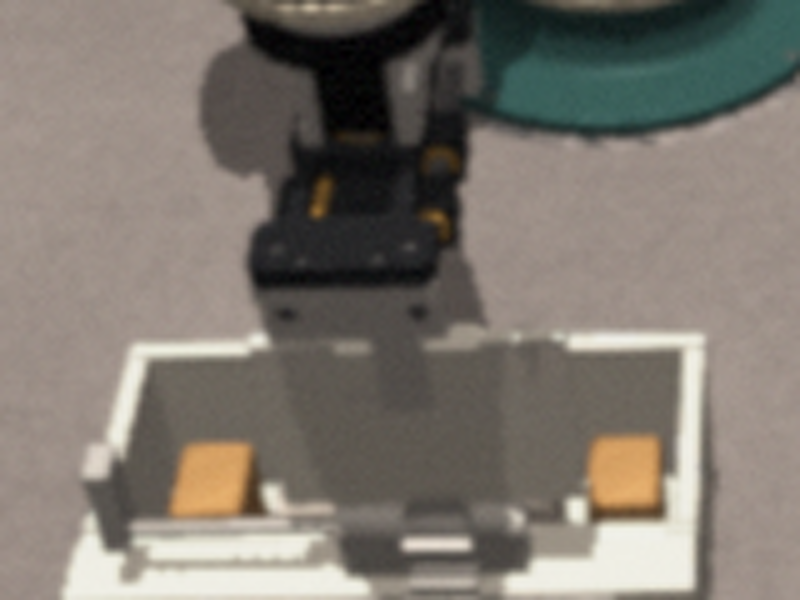

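```bash
python3 - <<'E'
from h import *
T=SEAT+SX*.0012+[0,0,.0955]
hit=robot.move_linear(T,velocity=.02,threshold=15);robot.pause(.3);s=st(hit);print(s['moment'],s['tool_rot'][2])
for dz in(.0945,.0935,.0925):
    hit=robot.move_linear(SEAT+SX*.0012+[0,0,dz],velocity=.02,threshold=15);robot.pause(.2);s=st((dz,hit));print(s['moment'],s['tool_rot'][:,2],s['opening'])
    if hit or s['force'][2]>8:break
E
```

```text
False 17.34 [ 0.5662 -0.1609  0.2257] [ 2.6754 -0.3803  5.89  ] 0.0158
[-0.0329 -0.5087 -0.0369] [ 0.0002  0.0029 -1.    ]
(0.0945, False) 17.79 [ 0.5665 -0.1609  0.2256] [-1.0997 -0.2143 16.6644] 0.0155
[-0.0276  0.3365  0.0064] [ 0.0037 -0.0009 -1.    ] 0.015506311829570584
```

```bash
python3 - <<'E'
from h import *
hit=robot.move_linear(SEAT+SX*.0011+[0,0,.0952],velocity=.02);robot.pause(.5);s=st(hit);print(s['moment'],s['tool_rot'])
snap('scene','s7.png',(150,140,230,200),10);snap('top','t7.png');snap('scene','s7f.png')
y=SY;S=np.array([*(SEAT+SX*.0011)[:2],0])
P=[S+y*d+SX*.004+[0,0,z] for d,z in((-.065,.238),(.065,.238),(-.065,.146),(.065,.146))]
print(((proj('scene',P)-(150,140)+.5)*10-.5).round())
E
```

```text
False 18.54 [ 0.5663 -0.1609  0.2257] [ 0.5544 -0.901   8.625 ] 0.0159
[-0.1073 -0.6975 -0.0386] [[ 0.1988  0.98    0.0034]
 [ 0.98   -0.1988 -0.0006]
 [ 0.0001  0.0035 -1.    ]]
[[ 93. 191.]
 [728. 178.]
 [169. 511.]
 [767. 498.]]
```

View pics/s7.png

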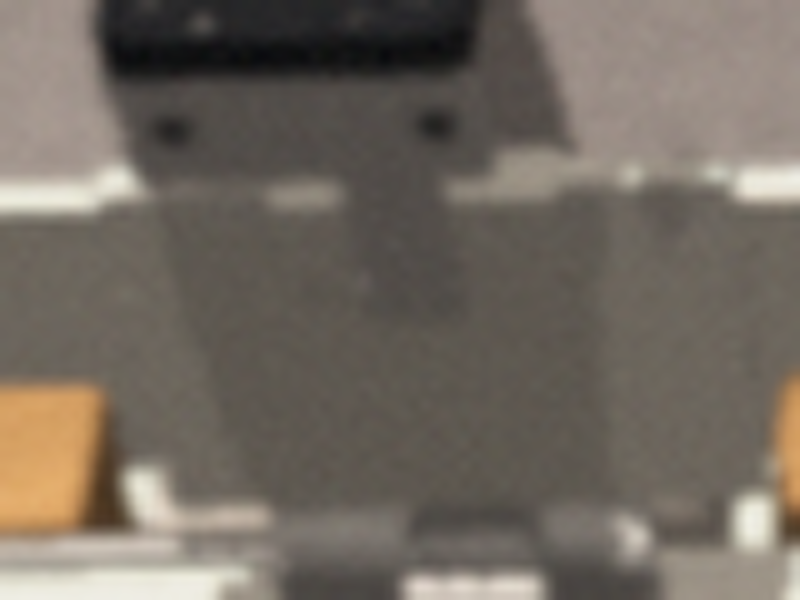

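View pics/s7f.png

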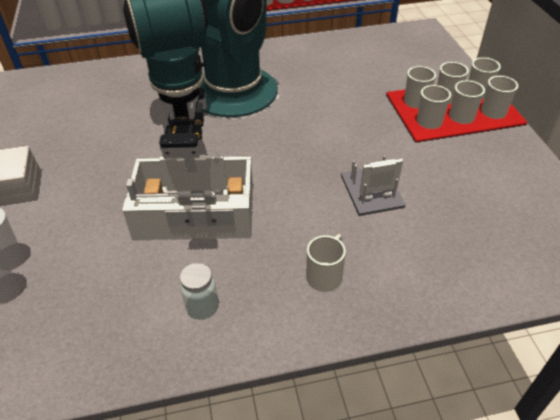

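```bash
python3 - <<'E'
from h import *
hit=robot.move_linear(SEAT+SX*.0013+[0,0,.0949],velocity=.02);robot.pause(.5);s=st(hit);print(s['moment'],s['tool_rot'][:,2])
robot.sign_off()
E
```

```text
False 19.44 [ 0.5665 -0.1609  0.2256] [-0.701  -0.3551 13.1639] 0.016
[-0.0114  0.079   0.0099] [ 0.0034 -0.0007 -1.    ]
the job is handed in; nothing more can be done
```

The wider lid is seated in the hinge notch, upright and still gripped, and I handed the job in at 19.4 s. `sign_off` gives no verdict, so this rests on my own checks.

**What I did**
- The pin reached across the gap, so I gripped its tab and drew it back 38 mm, from about 5 mm to about 43 mm of travel. The next picture showed the gap clear.
- I took the wider, single-barrel lid from the rack and lowered it between the knuckles. Contact came slightly to one side of the notch, so I moved 1.3 mm towards the back of the box and pressed it home.

**Last checks**
- **Depth:** the tool stopped at z = 0.2256 m and did not go lower under about 18 N of pressing. That puts the barrel centre at about 0.130 m, the seat height.
- **Hold:** at hand-in the side forces were under 1 N and the moments under 0.1 N m, with about 15 N pressing the lid into the notch. It was tilted about 0.2°.
- **Alignment:** before lowering, the barrel was within about 0.5 mm of mid-gap along the hinge. After seating, the top corners were where expected in the picture, and the lower edge, only roughly readable, was 1 to 2 pixels lower.
- **Bystanders:** the narrower lid, the mug and the jar look unmoved in the last picture.

**Disagreement:** working from the stated box size put the seat about 15 mm further back than where both cameras showed the knuckles. I used the cameras, and the lid went into the notch there.

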